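Find the slot with the centrifuge's lid release key

ROBOT

A 6-joint arm with a two-finger parallel gripper is mounted at the origin on the work surface. World frame = base frame: x ahead of the robot, y to its left, z up, the work surface at z = 0. Lengths are in m, angles in rad, forces in N, time in s.
With the tool pointing down it reaches from about 0.425 to 0.95 m from the base axis. Payload 3.5 kg.
Tool frame: the origin (TCP) lies midway between the tips of the shut fingers; the grasp point (between the pads) lies ctrl.hold_point_z behind it (ctrl.hold_point_z is the distance from the TCP to the grasp point, in m); z points along the fingers, x is the direction in which the jaws open and shut, and the axes are right-handed (so a half turn about z gives the same grasp; the last joint's range is limited). The gripper opens to 85 mm and grips with 20 to 120 N. Pads are 22 mm wide; open, the fingers measure 114 mm over their backs; the gripper's body (76 mm by 85 mm) begins 54 mm behind the grasp point. The pads swing forward as they close: fully open they stand 13 mm farther back than shut.
Start: joints at [1.098, 0.286, 1.577, -0, 1.279, -0.15], TCP at [0.214, 0.64, 0.207] pointing down, gripper open.
Joint ranges: [-2.77, 2.77], [-0.9, 2.22], [0.21, 2.48], [-1.53, 4.67], [0.24, 2.81], [-2.84, 2.84]. Speed limits (rad/s): [2.79, 2.79, 3.14, 3.14, 3.14, 3.14].

INTERFACE

Orientations are given as a unit quaternion [x, y, z, w].
In Python, from plant import ctrl gives the robot as it stands.
- The arm moves only by the tool step_arm, never from a script. Its arguments are lists of equal length, an entry for each row: "gripper": the gripper's target within -1 to 1 (shut at 1, half-way at 0, fully open at -1); "linear": the shift along the tool's x, y, z in m, a list of three; "delta_rot": the turn, a rotation vector about the tool's x, y, z in degrees, a list of three. A call has 1 to 20 rows; each row is the pose to reach, as a shift and turn from the pose commanded when the call began, along the tool's axes at that moment; what a row does not reach only later rows make up. A row lasts 1/8 s, in which the tool goes at most 62.5 mm and 10.7 degrees, less where a joint would pass 70% of its speed; a pose out of reach is approached as far as the arm can. A call with a gripper value outside its range is refused whole. The fingers move at their own pace and stop on an object; "grip_force" is the grip in N (left out, the last holds). Time passes only in rows, so rows that repeat a pose let the fingers close. It gives the time, the measured TCP pose, the force and the opening at its end, in the units of the state.
- ctrl.get_state(): the state, without advancing time (a new reading comes with each control period).
- ctrl.read_camera(name): name is "scene" or "top" or "wrist"; returns a dict with "frame" (420x560x3 uint8, red, green, blue), "fx", "fy", "cx", "cy" (pixels), "view" (4x4, takes a point from world to camera coordinates). Camera axes: x right, y down, z forward; pixel columns grow to the right and rows downward; lengths in m; the calibration is good to about 2 mm. A picture is of the moment at which its call begins. There is no depth.
- ctrl.sign_off(): hands the job in, once; it reports no verdict.
The state is a dict: "time": time; "qpos": joint angles; "dq": joint speeds; "joint_efforts": joint torques, N m; "eef_pos": TCP position; "tcp_rot": TCP orientation; "contact_force": force on the tool from outside, world axes, zero at the start; "wrist_torque": the same for the moment, N m; "opening": opening from 0.0 (shut) to 1.0 (fully open).
Only numpy, scipy, OpenCV 4.12 (cv2) and the standard library are available. Lean on these libraries where they do the work, as an engineer would, in place of code of your own. Each camera call takes 0.05 s, during which the arm holds its last target. There are 200 camera calls.

TASK

The centrifuge has lost power, so release its lid by hand: take the flat-bladed key from the tool stand, put it down the round keyhole in the centrifuge's deck, and turn it gently back and forth under light pressure until it finds the hidden slot and drops fully home. Then turn it clockwise, seen from above, as far as its stop, let go and leave it standing there, without forcing it and without disturbing the other things on the bench.

Things in the scene. Friction and masses are not known exactly. Their poses are not given: they have to be found in the camera images.
- key: Steel release key, 120 g, 90 mm tall, standing blade down in one of the stand's two holes. Origin: centre of the blade's foot; z up. From the foot: flat blade 30 mm wide (along x), 4 mm thick (along y), 18 mm tall; round barrel, diameter 30 mm, from 19 to 50 mm, tapering below to 16 mm at 13 mm; flat bow (grip) from 50 to 90 mm. Same after a half turn about z.
- key_bow (a point): The place to grip the key: middle of the flat upright bow, 72 mm above the key's foot. The bow is 34 mm wide (along the key's x) and 10 mm thick (along its y); grip it across the thickness.
- driver: A bystander: steel rotor driver standing in the other hole of the stand, 86 mm tall, round shaft of diameter 30 mm below a round knob of diameter 36 mm. Origin: centre of its foot. Leave it alone.
- stand: White tool stand, fixed, 60 mm (x) by 150 mm (y) by 45 mm high, origin at the centre of its underside. Two round holes of diameter 32.5 mm, 35 mm deep (floor at z = 10 mm), at y = -45 and +45 mm; either may hold the key.
- centrifuge: Benchtop centrifuge, fixed. Origin: at bench level on the vertical axis of the keyhole; its front faces -x. It reaches from x = -55 to +245 mm and y = -110 to +110 mm; deck 110 mm high; round lid of radius 88 mm centred at x = 145 mm, top 141 mm high. Its x axis is the blade's direction at the clockwise stop.
- bottle: A bystander: glass bottle with a screw cap, 76 mm across, 170 mm high, origin at the centre of its underside.
- beaker: A bystander: open glass beaker, 70 mm across, 90 mm high, origin at the centre of its underside.
- rack: A bystander: tube rack 70 x 160 x 50 mm with capped tubes up to 99 mm high, origin at the centre of its underside.
- keyhole (a point): Centre of the keyhole's mouth, 128 mm above the bench, in a square dark plate 64 x 64 mm on the deck: a round vertical bore of diameter 31.6 mm with a 4 mm chamfered mouth, 28 mm deep down to the flat face of a turning spindle, 100 mm above the bench. Pressing the key on that face with over 30 N harms the lock.
- slot_floor (a point): Centre of the floor of the slot across the spindle's face, 88 mm above the bench; a key fully home has its foot here. Slot 31.8 x 5.6 mm, 12 mm deep; its direction is unknown: at the start 0.4 to 1.5 rad counter-clockwise (from above) of the centrifuge's x axis (or a half turn on). The blade drops in when within about 0.06 rad of it. Axes as the centrifuge's; does not turn.
- spindle_top (a point): Centre of the spindle's flat face, 100 mm above the bench. The spindle is stiff (0.1 Nm) and stays where left, but a key pressed hard on it drags it round: search with 3 to 8 N. Turned clockwise by the seated key it meets a rigid stop when the blade lies along the centrifuge's x axis, within 0.05 rad; counter-clockwise it stops at 1.75 rad. A twist over about 0.35 Nm harms it.
Mind the look-alikes: they are no part of the job. Leave any blue or green look-alike of the key alone.

How it is judged:
By the outcome, as a careful person would: the job done as asked, in the order asked, and still so for the second after the job is handed in, with the robot touching nothing.
It also fails if it takes over 64 s, if anything falls off the work surface, if the arm or the gripper's body presses on something with over 40 N, if the wrist force passes 120 N, or if a joint passes its speed limit or range.

## Working session

There is one attempt and no reset: what is moved stays moved. The work goes in short steps, Python scripts to look and compute and a tool call to move; the robot and the scene stay as the last step left them, time stands still between calls to the robot, and variables do not carry over. Pictures are saved under pics/ and viewed, on a budget of 10 in all, crops included, one or two more only if the job needs it, and the job is handed in when it is done.

Besides the shell and the picture viewer there is one more tool, called as name(argument=value, ...) on one line, values as JSON. step_arm: Moves the arm, as the interface text tells. Its arguments: {"type":"object","properties":{"gripper":{"type":"array"},"linear":{"type":"array"},"delta_rot":{"type":"array"},"grip_force":{"type":"number"}},"required":["gripper","linear","delta_rot"]}

```bash
mkdir -p pics; ls
python3 - <<'E'
from plant import ctrl
import cv2, numpy as np, pickle
s=ctrl.get_state(); print(s, ctrl.hold_point_z)
ims=[]
for n in ("scene","top","wrist"):
    c=ctrl.read_camera(n); pickle.dump(c,open(f"{n}0.pkl","wb")); ims.append(c["frame"][:,:,::-1]); print(n,c["fx"],c["cx"],c["cy"],np.round(c["view"],3).tolist())
cv2.imwrite("pics/a_scene.png",cv2.resize(ims[0],(800,600))); cv2.imwrite("pics/a_top.png",cv2.resize(ims[1],(800,600)))
E
```

```text
pics
{'time': 0.0, 'qpos': array([ 1.09797397e+00,  2.87159050e-01,  1.57818723e+00,  4.19039768e-05,
        1.27859450e+00, -1.50014868e-01]), 'dq': array([-0.00088383, -0.00032694, -0.00037044, -0.00136743, -0.00056886,
        0.00019942]), 'joint_efforts': array([ 1.90652347e-03, -4.05990386e+01, -2.92626089e+01, -2.99738679e-05,
        5.88022638e-03, -2.77759042e-06]), 'eef_pos': array([0.21377232, 0.6395017 , 0.20574611]), 'tcp_rot': array([ 8.11554054e-01,  5.84276167e-01, -1.05378997e-03,  5.18033956e-04]), 'contact_force': array([ 0.21824554,  0.08891854, -0.08701205]), 'wrist_torque': array([-0.01326273,  0.01988091,  0.00687675]), 'opening': 1.0006257403711694} 0.0187
scene 429.0076236558638 270.8470784182166 209.48777061493382 [[-0.622, 0.783, -0.004, 0.424], [0.639, 0.505, -0.58, -0.289], [-0.452, -0.363, -0.815, 1.361], [0.0, 0.0, 0.0, 1.0]]
top 506.85997918181397 271.0540535687279 210.91854669615978 [[-0.002, -1.0, -0.007, -0.045], [-0.988, 0.003, -0.151, 0.606], [0.151, 0.007, -0.988, 1.28], [0.0, 0.0, 0.0, 1.0]]
wrist 330.3835724242127 279.4530596754223 209.6295416788279 [[0.318, 0.948, -0.002, -0.674], [0.898, -0.3, 0.322, -0.042], [0.305, -0.104, -0.947, 0.381], [0.0, 0.0, 0.0, 1.0]]
```

View pics/a_scene.png

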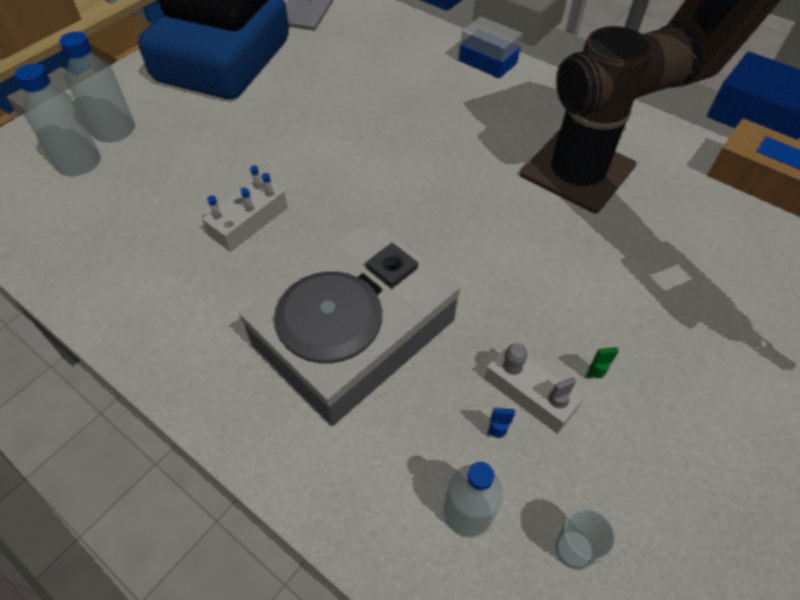

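View pics/a_top.png

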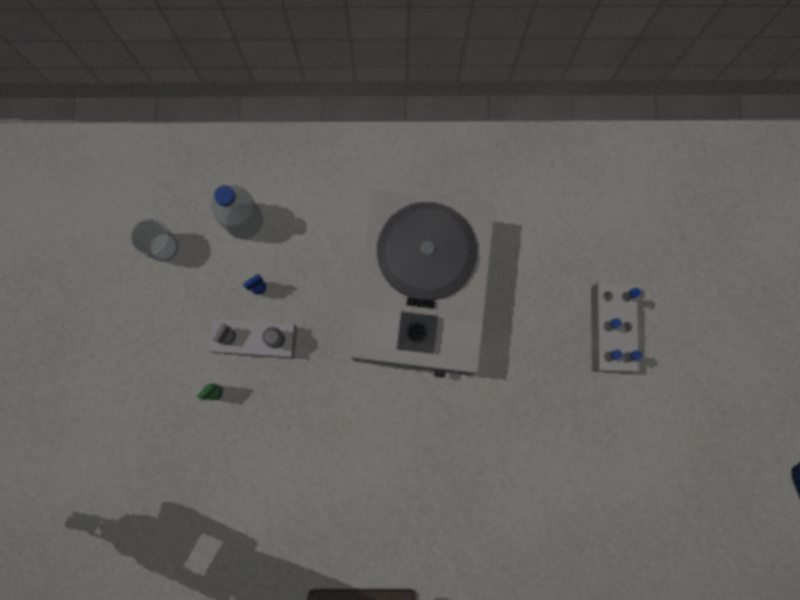

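Scene: steel key stands in the stand's left hole (top px 225,335; scene 562,390), driver in the other hole (273,337). Possible mix-ups: blue look-alike (255,285), green look-alike (210,392), driver knob (273,337). I choose the steel one with a flat bow at (225,335). The keyhole plate is at (417,332).

```bash
cat > h.py <<'E'
import numpy as np, cv2, pickle
from scipy.spatial.transform import Rotation as R
def ray(c,u,v):
    V=np.array(c["view"]); d=V[:3,:3].T@np.array([(u-c["cx"])/c["fx"],(v-c["cy"])/c["fy"],1]); return -V[:3,:3].T@V[:3,3], d
def onz(c,u,v,z):
    o,d=ray(c,u,v); return o+d*(z-o[2])/d[2]
def proj(c,p):
    q=np.array(c["view"])[:3,:3]@p+np.array(c["view"])[:3,3]; return c["fx"]*q[0]/q[2]+c["cx"],c["fy"]*q[1]/q[2]+c["cy"]
E
python3 - <<'E'
from h import *
t=pickle.load(open("top0.pkl","rb")); s=pickle.load(open("scene0.pkl","rb"))
a=t["frame"]; g=cv2.cvtColor(a,cv2.COLOR_RGB2GRAY)
def quad(mask,x0,y0,x1,y1,z,name):
    m=np.zeros_like(mask); m[y0:y1,x0:x1]=mask[y0:y1,x0:x1]
    cs,_=cv2.findContours(m,cv2.RETR_EXTERNAL,cv2.CHAIN_APPROX_NONE); c=max(cs,key=cv2.contourArea)
    r=cv2.minAreaRect(c); b=cv2.boxPoints(r); P=np.array([onz(t,*p,z) for p in b]); 
    print(name,np.round(r[0],1),np.round(r[1],1),r[2],"ctr",P.mean(0).round(4),"edges",[(round(float(np.linalg.norm(e[:2])),4),round(float(np.degrees(np.arctan2(e[1],e[0]))),1)) for e in (P[1]-P[0],P[2]-P[1])])
quad((g<75).astype(np.uint8)*255,272,212,312,250,.128,"plate")
print(g[228:242,145:210:4])
quad((g>118).astype(np.uint8)*255,140,218,212,254,.045,"stand")
A=cv2.resize(a[190:290,130:220],None,fx=4.4,fy=5,interpolation=cv2.INTER_CUBIC)
B=cv2.resize(s["frame"][230:320,330:440],(400,500),interpolation=cv2.INTER_CUBIC)
cv2.imwrite("pics/b.png",np.hstack([cv2.resize(A,(396,500)),B])[:,:,::-1]*1)
E
```

```text
plate [292.8 232.5] [27.8 26.3] 7.125016689300537 ctr [ 0.5406 -0.1002  0.128 ] edges [(0.0644, -7.3), (0.0679, -97.3)]
[[110 115 110  69 101 113 115 115 114 114 114 100 106 115 116  92 106]
 [108 114 104  64  76  98 112 113 115 115 111  76  84 115 114  91  88]
 [108 113  95  56  54  84  98  99 113 113 106  68  57 113 112  86  76]
 [108 115  89  46  49  78  82  87 113 115  88  79  55  94 102  80  74]
 [107 112  87  38  53  73  82  81 114 114  77  83  70  65  89  71  75]
 [109 115  86  34  55  67  81  83 116 113  76  81  75  51  83  63  75]
 [109 111  80  34  55  65  82  86 114 114  78  86  78  45  83  61  79]
 [111 108  75  36  55  67  81  91 116 113  80  84  82  36  81  60  74]
 [111  96  62  39  55  69  82  99 114 115  78  85  80  40  80  55  77]
 [112  94  50  45  52  73  81 105 116 114  78  84  76  39  80  56  76]
 [112 101  45  49  47  78  83 114 114 115  73  85  71  43  80  54  78]
 [112 109  52  48  41  78  80 114 114 113  77  80  58  39  83  53  77]
 [112 114  92  53  53  78  82 114 115 114  93  70  52  44  80  51  77]
 [111 115 109  81  75  84  85 116 114 113 106  60  47  47  83  52  76]]Traceback (most recent call last):
  File "<stdin>", line 11, in <module>
  File "<stdin>", line 6, in quad
ValueError: max() iterable argument is empty
```

Run:
```python
from h import *
t=pickle.load(open("top0.pkl","rb")); s=pickle.load(open("scene0.pkl","rb"))
a=t["frame"]; g=cv2.cvtColor(a,cv2.COLOR_RGB2GRAY)
m=np.zeros_like(g); m[220:252,145:210]=(g[220:252,145:210]>103)*255
c=max(cv2.findContours(m,0,1)[0],key=cv2.contourArea); r=cv2.minAreaRect(c); b=cv2.boxPoints(r)
P=np.array([onz(t,*p,.045) for p in b]); print("stand",r,P.round(4).tolist(),P.mean(0))
A=cv2.resize(a[190:290,130:220],(450,500),interpolation=cv2.INTER_CUBIC)
B=cv2.resize(s["frame"][235:305,330:420],(350,500),interpolation=cv2.INTER_CUBIC)
cv2.imwrite("pics/b.png",np.hstack([A,B])[:,:,::-1])
# lid centre vs plate centre direction
lm=((g<90)*255).astype(np.uint8); l=np.zeros_like(g); l[138:212,258:340]=lm[138:212,258:340]
cs=max(cv2.findContours(l,0,1)[0],key=cv2.contourArea); e=cv2.fitEllipse(cs); print("lid",e,onz(t,*e[0],.138))
```

```text
stand ((177.0, 235.5), (31.0, 64.0), 90.0) [[0.5833, 0.2829, 0.045], [0.5828, 0.1154, 0.045], [0.5019, 0.114, 0.045], [0.5022, 0.28, 0.045]] [0.54254136 0.19806999 0.045     ]
lid ((298.90423583984375, 176.0401153564453), (70.12879180908203, 71.08253479003906), 118.14192199707031) [ 0.67865534 -0.11595896  0.138     ]
```

View pics/b.png

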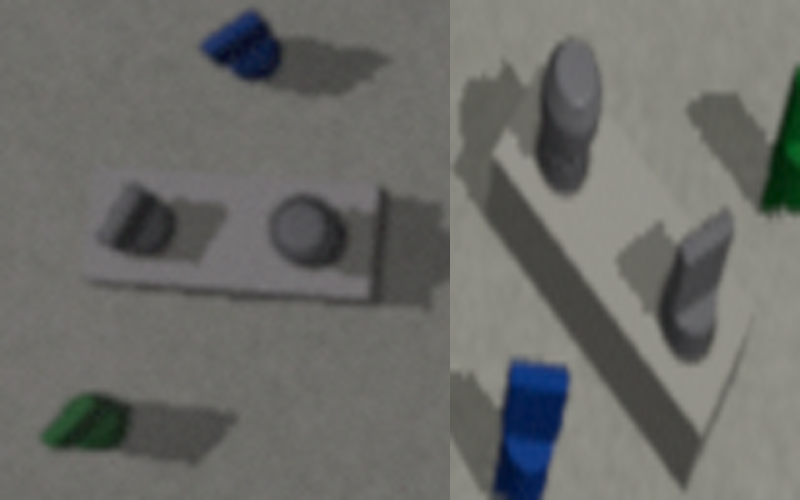

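```bash
cat >> h.py <<'E'
def move(s,p,yaw,z=None):
    """shift in tool axes and rotvec(deg) from measured pose to TCP p with tool down, x axis at yaw deg"""
    R0=R.from_quat(s["tcp_rot"]); Rt=R.from_euler('z',yaw,degrees=True)*R.from_euler('x',180,degrees=True)
    return (R0.inv().apply(np.array(p)-s["eef_pos"])).round(4), (R0.inv()*Rt).as_rotvec(degrees=True).round(2)
E
python3 - <<'E'
from h import *
from plant import ctrl
t=pickle.load(open("top0.pkl","rb")); s=pickle.load(open("scene0.pkl","rb")); w=pickle.load(open("wrist0.pkl","rb"))
k=lambda x,y:(130+x/5,190+y/5)
P=np.array([onz(t,*k(x,y),.045) for x,y in ((90,168),(382,185),(370,300),(83,280))]);print("stand",P.round(4).tolist(),P.mean(0))
print("bowtop",onz(t,*k(116,206),.1), "ends",onz(t,*k(100,226),.1),onz(t,*k(133,185),.1))
# scene crop: bow top centre approx (708,235)
kb=lambda x,y:(330+(x-450)*90/350,235+y*70/500)
print("scene bowtop",onz(s,*kb(708,240),.1))
st=ctrl.get_state(); V=np.array(w["view"]); R0=R.from_quat(st["tcp_rot"])
print("cam in tool",R0.inv().apply(-V[:3,:3].T@V[:3,3]-st["eef_pos"]), "axes in tool\n",(R0.as_matrix().T@V[:3,:3].T).round(3))
c=onz(t,*k(120,206),.1)
print(move(st,[.54,.24,.2],71.5-100), move(st,[.54,.24,.2],-127))
E
```

```text
stand [[0.5737, 0.2747, 0.045], [0.5644, 0.1219, 0.045], [0.5045, 0.127, 0.045], [0.5152, 0.2763, 0.045]] [0.53945927 0.19996794 0.045     ]
bowtop [0.54753957 0.2471678  0.1       ] ends [0.53752879 0.25482333 0.1       ] [0.55807561 0.23901025 0.1       ]
scene bowtop [0.54944504 0.2480224  0.1       ]
cam in tool [-4.06318430e-05 -8.26443016e-02 -1.66524208e-01] axes in tool
 [[ 1.    -0.    -0.001]
 [ 0.     0.947  0.322]
 [ 0.001 -0.322  0.947]]
(array([-0.2755,  0.4361,  0.0064]), array([8.0000e-02, 9.0000e-02, 1.0001e+02])) (array([-0.2755,  0.4361,  0.0064]), array([-1.5000e-01,  0.0000e+00, -1.6149e+02]))
```

step_arm(gripper=[-1,-1,-1,-1,-1,-1,-1,-1,-1,-1,-1], linear=[[-0.027,0.044,0],[-0.054,0.088,0],[-0.081,0.132,0],[-0.107,0.176,0],[-0.134,0.22,0],[-0.161,0.264,0],[-0.188,0.307,0],[-0.215,0.351,0],[-0.241,0.395,0],[-0.268,0.439,0],[-0.268,0.439,0]], delta_rot=[[0,0,10],[0,0,20],[0,0,30],[0,0,40],[0,0,50],[0,0,60],[0,0,70],[0,0,80],[0,0,90],[0,0,100],[0,0,100]])

```text
time: 1.52
eef_pos: [0.5471, 0.2439, 0.2067]
tcp_rot: [0.969, -0.248, -0.0, 0.0]
contact_force: [0.4, 0.1, 0.0]
opening: 1.002
```

step_arm(gripper=[-1,-1,-1,-1,-1,-1,-1,-1,-1,-1,-1], linear=[[0,0,0],[0,0,0],[0,0,0],[0,0,0],[0,0,0],[0,0,0],[0,0,0],[0,0,0],[0,0,0],[0,0,0],[0,0,0]], delta_rot=[[0,0,10],[0,0,20],[0,0,30],[0,0,40],[0,0,50],[0,0,60],[0,0,70],[0,0,80],[0,0,90],[0,0,98.5],[0,0,98.5]])

```text
time: 2.9
eef_pos: [0.5445, 0.2476, 0.2068]
tcp_rot: [-0.448, 0.894, 0.0, -0.0]
contact_force: [0.5, -0.1, -0.4]
opening: 0.996
```

Run:
```python
from h import *
from plant import ctrl
c=ctrl.read_camera("wrist"); pickle.dump(c,open("w1.pkl","wb")); s=ctrl.get_state(); pickle.dump(s,open("s1.pkl","wb"))
print(s["time"],s["eef_pos"],s["qpos"],R.from_quat(s["tcp_rot"]).as_matrix()[:,0])
cv2.imwrite("pics/c.png",cv2.resize(c["frame"][:,:,::-1],(800,600),interpolation=cv2.INTER_CUBIC))
```

```text
2.95 [0.54466759 0.24747869 0.20688828] [2.56892427e-01 1.19747389e-01 1.77122733e+00 2.71193263e-04
 1.25124189e+00 2.46902502e+00] [-5.98334937e-01 -8.01246027e-01  3.27722997e-04]
```

View pics/c.png

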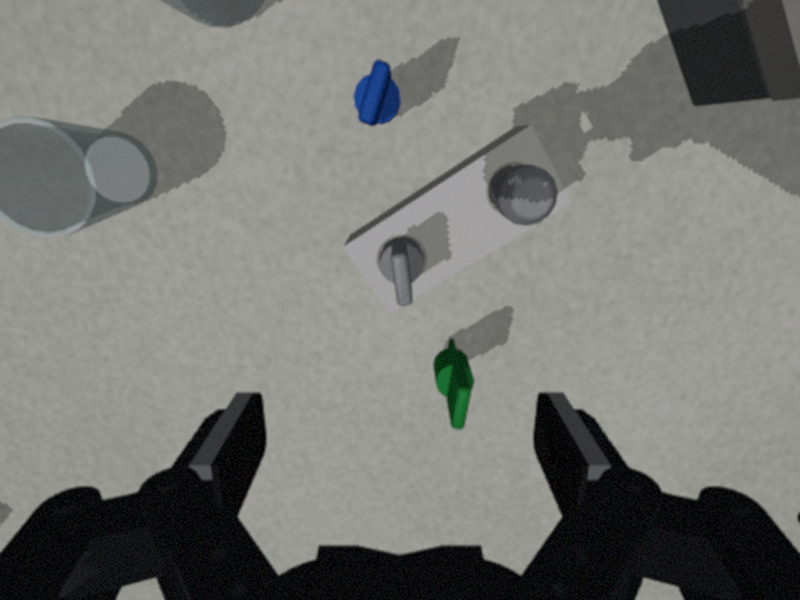

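Wrist view: key barrel at (402,260), its bow strip from (398,245) to (404,303); driver (523,193), blue (377,93) and green (455,385) look-alikes, and beaker to the left. The bow runs almost along the tool's y. I'll measure it more finely.

Run:
```python
from h import *
c=pickle.load(open("w1.pkl","rb")); a=c["frame"]
A=cv2.resize(a[150:230,250:330],(600,600),interpolation=cv2.INTER_CUBIC)
cv2.imwrite("pics/d.png",A[:,:,::-1])
g=cv2.cvtColor(a,cv2.COLOR_RGB2GRAY)
for v in range(164,216,3): print(v,g[v,262:300])
```

```text
164 [160 162 161 160 163 162 160 162 162 163 160 158 157 152 152 147 141 138
 139 137 122 115 106 105 113 115 116 117 117 117 117 120 118 118 119 120
 118 121]
167 [162 161 161 163 162 162 160 156 150 134 122 109  90  72  60  49  54  49
  49  53  52  50  50  48  54  60  64  79  95 104 112 117 119 120 118 116
 120 118]
170 [161 161 162 161 156 146 126 101  71  56  48  51  49  52  54  46  50  52
  50  53  48  51  55  62  54  53  53  48  50  58  75  86 100 108 117 118
 118 118]
173 [163 162 156 140 128 110  80  59  62  85 106 103  77  56  52  50  54  48
  48  49  46  51  56  76  85  80  78  75  69  61  53  60  86  94 101 113
 118 121]
176 [161 158 138 118  92  74  85 106 114 117 115 109  74  55  59  55  54  51
  53  54  54  49  55  70  76  80  82  81  80  81  76  64  59  75  81  97
 112 119]
179 [160 148 127 100  78  99 113 118 120 121 116 106  87  95 100 103 101 100
 103 104  94  83  66  64  78  82  77  81  81  80  83  80  77  68  73  90
  98 117]
182 [159 142 121 101 105 115 118 117 121 118 113 103 101 116 131 136 135 131
 123 119 107  94  80  65  74  80  82  85  78  81  79  80  80  8
[... 1079 characters left out ...]
07  92  88 119 157 163 161 161 162 161 162 161 160
 159 157]
206 [159 159 161 161 162 161 163 161 161 162 163 161 160 160 153 122 109 119
 125 123 117 115 114 109  99  89 114 153 163 162 160 160 157 155 154 157
 156 156]
209 [157 156 155 155 160 162 160 163 159 162 160 162 163 160 156 127 111 110
 119 118 119 119 117 115 102  89 105 150 155 155 154 152 153 152 153 153
 155 151]
212 [155 157 156 156 158 160 160 161 161 160 161 162 163 161 161 156 130 111
 115 123 115 114 112 109 109 113 134 150 153 155 155 151 153 153 154 152
 154 156]
215 [155 154 155 155 153 155 155 157 159 161 162 161 160 162 162 161 162 158
 154 151 151 154 157 158 158 158 155 157 156 154 154 152 152 152 153 152
 154 154]
```

View pics/d.png

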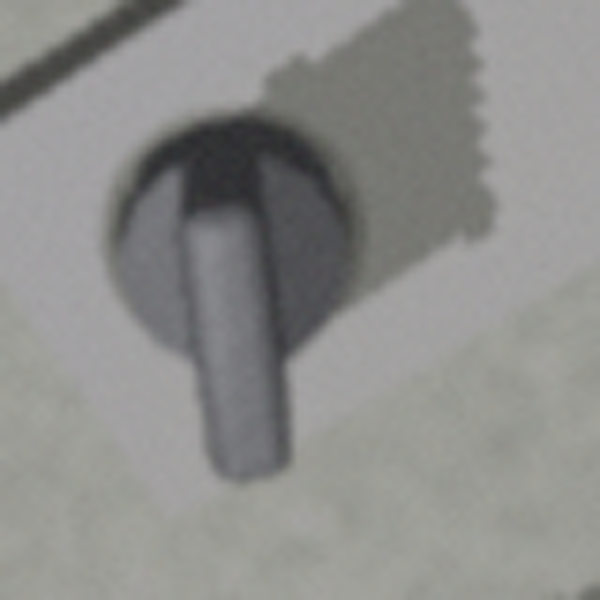

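Run:
```python
from h import *
c=pickle.load(open("w1.pkl","rb")); s=pickle.load(open("s1.pkl","rb"))
a,b=onz(c,279.6,178.3,.1),onz(c,282.8,213,.1); m=(a+b)/2; d=a-b
print(a,b,m,np.linalg.norm(d),np.degrees(np.arctan2(d[1],d[0])))
y=np.degrees(np.arctan2(d[1],d[0]))-90
print(y,move(s,[m[0],m[1],.12],y),move(s,[m[0],m[1],.066],y))
```

```text
[0.55905509 0.23663717 0.1       ] [0.53238876 0.25306842 0.1       ] [0.54572193 0.2448528  0.1       ] 0.03132218559900771 -31.640533345370542
-121.64053334537054 (array([ 0.0014, -0.0025,  0.0869]), array([ 0.03, -0.02, -5.11])) (array([ 0.0014, -0.0025,  0.1409]), array([ 0.03, -0.02, -5.11]))
```

step_arm(gripper=[-0.3,0,0,0,0,0,0,0], linear=[[0.001,-0.003,0.03],[0.001,-0.003,0.06],[0.001,-0.003,0.085],[0.001,-0.003,0.105],[0.001,-0.003,0.12],[0.001,-0.003,0.132],[0.001,-0.003,0.14],[0.001,-0.003,0.14]], delta_rot=[[0,0,-2],[0,0,-5],[0,0,-5],[0,0,-5],[0,0,-5],[0,0,-5],[0,0,-5],[0,0,-5]])

```text
time: 3.95
eef_pos: [0.547, 0.244, 0.0667]
tcp_rot: [-0.485, 0.875, 0.0, -0.0]
contact_force: [0.2, -0.8, 0.5]
opening: 0.504
```

step_arm(gripper=[1,1,1,1,1,1,1,1], linear=[[0,0,0],[0,0,0],[0,0,0],[0,0,0],[0,0,0],[0,0,0],[0,0,0],[0,0,0]], delta_rot=[[0,0,0],[0,0,0],[0,0,0],[0,0,0],[0,0,0],[0,0,0],[0,0,0],[0,0,0]], grip_force=60)

```text
time: 4.95
eef_pos: [0.548, 0.2443, 0.0681]
tcp_rot: [-0.485, 0.875, -0.0, 0.001]
contact_force: [0.5, -0.4, 5.6]
opening: 0.088
```

Run:
```python
from h import *
from plant import ctrl
s=ctrl.get_state(); print({k:np.round(v,4) for k,v in s.items()}); pickle.dump(s,open("s2.pkl","wb"))
```

```text
{'time': np.float64(4.95), 'qpos': array([ 2.5040e-01,  2.7280e-01,  1.8659e+00, -1.0000e-04,  1.0010e+00,
        2.3796e+00]), 'dq': array([ 0.0016, -0.0001,  0.001 ,  0.0012,  0.0004, -0.0006]), 'joint_efforts': array([ 1.35900e-01, -3.30406e+01, -2.28851e+01,  5.11000e-02,
        3.80000e-03, -1.10000e-03]), 'eef_pos': array([0.548 , 0.2443, 0.0681]), 'tcp_rot': array([-4.849e-01,  8.746e-01, -3.000e-04,  9.000e-04]), 'contact_force': array([ 0.5267, -0.4413,  5.6088]), 'wrist_torque': array([-0.0525, -0.0463, -0.0069]), 'opening': np.float64(0.0879)}
```

step_arm(gripper=[1,1,1,1,1,1,1,1,1], linear=[[0,0,-0.004],[0,0,-0.012],[0,0,-0.025],[0,0,-0.045],[0,0,-0.07],[0,0,-0.1],[0,0,-0.13],[0,0,-0.16],[0,0,-0.16]], delta_rot=[[0,0,0],[0,0,0],[0,0,0],[0,0,0],[0,0,0],[0,0,0],[0,0,0],[0,0,0],[0,0,0]])

```text
time: 6.08
eef_pos: [0.549, 0.2447, 0.2319]
tcp_rot: [-0.485, 0.875, -0.001, 0.004]
contact_force: [0.3, -0.3, -0.9]
opening: 0.092
```

Run:
```python
from h import *
from plant import ctrl
s=ctrl.get_state(); print({k:np.round(v,4) for k,v in s.items()})
print(move(s,[.495,-.095,.228],-78.5))
```

```text
{'time': np.float64(6.075), 'qpos': array([2.5060e-01, 1.0180e-01, 1.7445e+00, 1.0000e-04, 1.2872e+00,
       2.3796e+00]), 'dq': array([-0.0003,  0.0394,  0.0666, -0.0008, -0.018 ,  0.0011]), 'joint_efforts': array([ 4.58000e-02, -3.44289e+01, -3.01914e+01,  4.50000e-03,
        9.38000e-02, -1.00000e-04]), 'eef_pos': array([0.549 , 0.2447, 0.2319]), 'tcp_rot': array([-0.4849,  0.8746, -0.001 ,  0.0039]), 'contact_force': array([ 0.3385, -0.3471, -0.9076]), 'wrist_torque': array([-0.05  ,  0.023 , -0.0079]), 'opening': np.float64(0.0916)}
(array([ 0.3168, -0.1341,  0.0028]), array([ -0.43,   0.2 , -43.49]))
```

step_arm(gripper=[1,1,1,1,1,1,1,1,1,1], linear=[[0.02,-0.009,0],[0.06,-0.026,0],[0.105,-0.045,0],[0.15,-0.064,0],[0.195,-0.083,0],[0.24,-0.101,0],[0.28,-0.118,0],[0.308,-0.13,0],[0.317,-0.134,0],[0.317,-0.134,0]], delta_rot=[[0,0,-3],[0,0,-8],[0,0,-14],[0,0,-20],[0,0,-26],[0,0,-32],[0,0,-38],[0,0,-42],[0,0,-43.5],[0,0,-43.5]])

```text
time: 7.32
eef_pos: [0.492, -0.0961, 0.2259]
tcp_rot: [0.774, -0.633, -0.001, 0.0]
contact_force: [-0.1, 0.3, -1.0]
opening: 0.089
```

Run:
```python
from h import *
from plant import ctrl
c=ctrl.read_camera("wrist"); pickle.dump(c,open("w3.pkl","wb")); s=ctrl.get_state(); pickle.dump(s,open("s3.pkl","wb"))
t=ctrl.read_camera("top"); pickle.dump(t,open("t3.pkl","wb"))
print({k:np.round(v,4) for k,v in s.items()})
cv2.imwrite("pics/e.png",cv2.resize(c["frame"][:,:,::-1],(800,600),interpolation=cv2.INTER_CUBIC))
```

```text
{'time': np.float64(7.375), 'qpos': array([-3.9450e-01, -1.1760e-01,  1.9732e+00,  4.0000e-04,  1.2879e+00,
        9.7670e-01]), 'dq': array([ 0.0184, -0.0009, -0.0066,  0.0009,  0.002 ,  0.0003]), 'joint_efforts': array([-4.64900e-01, -2.52778e+01, -3.01332e+01, -3.11000e-02,
       -1.60000e-03, -1.55000e-02]), 'eef_pos': array([ 0.4922, -0.0955,  0.2261]), 'tcp_rot': array([ 7.740e-01, -6.332e-01, -1.000e-03,  1.000e-04]), 'contact_force': array([ 0.6849,  0.6181, -0.938 ]), 'wrist_torque': array([-0.0213, -0.0198,  0.0379]), 'opening': np.float64(0.0917)}
```

View pics/e.png

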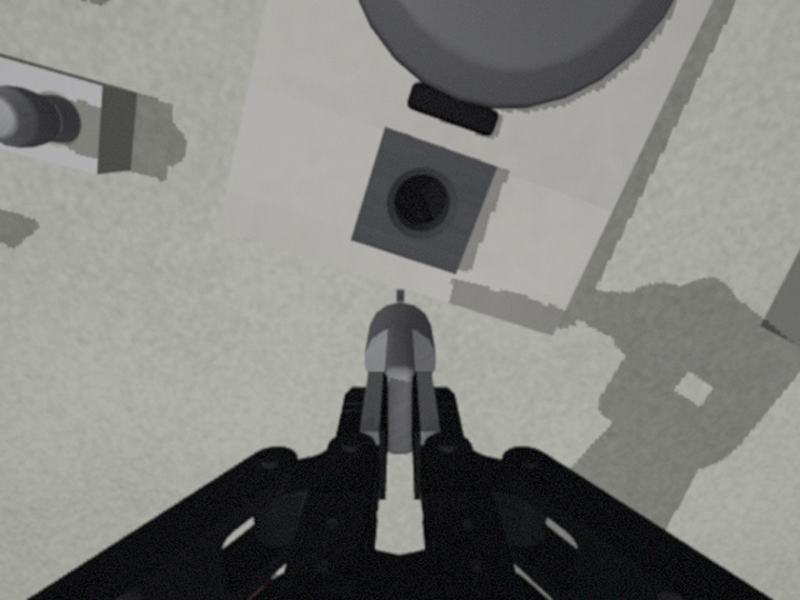

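Key hangs straight in the fingers (blade tip (400,290), barrel (400,335)); keyhole chamfer circle around (420,202), plate corners (387,127), (497,167), (457,272), (352,240).

Run:
```python
from h import *
c=pickle.load(open("w3.pkl","rb")); s=pickle.load(open("s3.pkl","rb")); a=c["frame"]; g=cv2.cvtColor(a,cv2.COLOR_RGB2GRAY)
R0=R.from_quat(s["tcp_rot"]); k=.7
# plate by mask
print("plate gray",g[100:180:8,262:340:6])
for th in (75,95):
    m=np.zeros_like(g); m[85:195,240:350]=(g[85:195,240:350]<th)*255
    for q in cv2.findContours(m,cv2.RETR_CCOMP,1)[0]:
        if cv2.contourArea(q)<300: continue
        r=cv2.minAreaRect(q); P=np.array([onz(c,*p,.128) for p in cv2.boxPoints(r)]); e=cv2.fitEllipse(q)
        print(th,cv2.contourArea(q),np.round(r[0],1),np.round(r[1],1),"quad ctr",P.mean(0).round(4),"yaw",[np.degrees(np.arctan2(*(P[i+1]-P[i])[1::-1])).round(1) for i in (0,1)],"len",[np.linalg.norm(P[i+1]-P[i]).round(4) for i in (0,1)],"ell",np.round(e[0],1),np.round(e[1],1),onz(c,*e[0],.126).round(4))
P=np.array([onz(c,u*k,v*k,.128) for u,v in((387,127),(497,167),(457,272),(352,240))]); print("corner ctr",P.mean(0),[np.degrees(np.arctan2(*(P[i]-P[j])[1::-1])).round(1) for i,j in((0,3),(1,2))],[np.degrees(np.arctan2(*(P[i]-P[j])[1::-1])).round(1) for i,j in((0,1),(3,2))],[np.linalg.norm(P[i]-P[i-1]).round(4) for i in range(4)])
for q in ([0,-.015,.058],[0,-.015,.040],[0,0,0]):
    print(q,np.array(proj(c,s["eef_pos"]+R0.apply(q)))/k)
```

```text
plate gray [[177  76  76  77  77  76  79 152 169 170 171 170 171]
 [167  77  71  71  75  73  73  71  77  75  89 163 169]
 [ 80  76  71  69  73  73  68  74  74  73  74  72  74]
 [ 73  76  72  46  39  23  16  40  57  75  73  72  72]
 [ 74  76  45  14  26  17  25  26  32  64  74  72  71]
 [ 74  74  50  21  17  22  27  28  28  67  73  71  75]
 [ 73  75  46  20  21  30  18  27  38  68  71  75  76]
 [ 72  72  67  52  34  25  26  39  65  71  75  76 129]
 [ 71  75  75  72  56  58  63  62  76  74  76  75 126]
 [ 79  70  74  72  72  74  75  73  72  74  78 130 144]]
75 5422.5 [295.7 141.2] [80.1 79.2] quad ctr [ 0.5427 -0.0991  0.128 ] yaw [np.float64(-8.1), np.float64(-95.7)] len [np.float64(0.0609), np.float64(0.0612)] ell [296.3 142.8] [81.5 91.7] [ 0.5424 -0.0997  0.126 ]
95 6241.5 [295.9 140.8] [81.9 81.3] quad ctr [ 0.5429 -0.0992  0.128 ] yaw [np.float64(-8.6), np.float64(-96.1)] len [np.float64(0.0625), np.float64(0.0626)] ell [295.3 140.1] [92.7 93.9] [ 0.5443 -0.0985  0.126 ]
corner ctr [ 0.54280767 -0.09947993  0.128     ] [np.float64(-7.3), np.float64(-6.8)] [np.float64(82.5), np.float64(84.1)] [np.float64(0.0637), np.float64(0.0626), np.float64(0.0619), np.float64(0.0632)]
[0, -0.015, 0.058] [397.7506926  283.46760624]
[0, -0.015, 0.04] [397.62861041 294.86340872]
[0, 0, 0] [397.36706133 363.46671141]
```

Run:
```python
from h import *
c=pickle.load(open("w3.pkl","rb")); s=pickle.load(open("s3.pkl","rb")); a=c["frame"]; g=cv2.cvtColor(a,cv2.COLOR_RGB2GRAY)
for v in range(198,214,1): print(v,g[v,272:290])
for v in (220,225,230,235): print(v,g[v,250:310])
m=np.zeros_like(g); m[105:175,255:335]=(cv2.GaussianBlur(g,(3,3),0)[105:175,255:335]<66)*255
q=max(cv2.findContours(m,0,1)[0],key=cv2.contourArea); e=cv2.fitEllipse(cv2.convexHull(q)); print(e,onz(c,*e[0],.128),cv2.contourArea(q))
```

```text
198 [175 175 174 175 176 174 175 175 174 174 176 175 176 175 174 175 176 176]
199 [173 174 176 176 175 176 176 174 174 176 176 174 175 176 175 175 176 177]
200 [174 176 176 177 175 175 173 174 175 176 174 175 175 174 175 178 176 177]
201 [174 176 175 175 174 170 168 167 169 168 170 175 176 176 175 177 177 176]
202 [173 174 172 172 168 155 140 135 137 139 145 164 171 174 177 177 175 176]
203 [171 172 169 171 163 136 103  90  90  89 111 149 168 171 172 174 172 175]
204 [170 170 171 169 162 131  82  67  68  68  97 144 165 169 167 170 170 170]
205 [171 171 170 170 164 129  83  67  68  66  98 145 165 168 170 169 171 169]
206 [169 171 170 169 162 130  84  66  64  65  99 147 167 170 171 171 170 171]
207 [170 169 169 170 162 129  81  66  60  64  98 146 168 170 172 174 172 169]
208 [170 169 168 169 166 129  79  64  61  65  99 150 172 173 174 173 169 169]
209 [170 168 172 174 165 124  77  67  63  68  96 150 172 173 172 172 171 171]
210 [172 174 171 172 166 129  94  84  82  85 109 151 171 174 173 171 170 167]
211 [173 168 166 166 160 132 106  92  91  95 117 148 163 165 167 167 169 168]
212 [165
[... 590 characters left out ...]
4  57  58  64 112 156 169 168
 169 168 167 166 168 168]
230 [170 171 172 171 169 169 171 163 119  84  78  80  81  77  73  73  78  78
  81  86  93  90  81  74  78  73  67  67  67  63  65  64  60  57  59  58
  59  57  68  73  61  60  57  60  55  52  55  55  55  55  53  76 128 162
 167 169 168 169 171 171]
235 [169 169 168 165 170 173 166 123  83  77  80  88  95 108 124 135 133 132
 133 132 129  94  78  78  78  67  68  68  66  64  65  60  67  64  59  62
  58  49  65  86  97  95  99  98  99  96  86  69  58  51  51  56  83 137
 166 173 172 170 167 167]
((294.4924621582031, 141.5536651611328), (48.734397888183594, 50.655845642089844), 25.69246482849121) [ 0.54334718 -0.09794868  0.128     ] 1822.0
```

step_arm(gripper=[1,1,1,1,1,1,1], linear=[[0.004,-0.015,0],[0.008,-0.035,0],[0.0124,-0.052,0.01],[0.0124,-0.052,0.025],[0.0124,-0.052,0.031],[0.0124,-0.052,0.031],[0.0124,-0.052,0.031]], delta_rot=[[0,0,0],[0,0,0],[0,0,0],[0,0,0],[0,0,0],[0,0,0],[0,0,0]])

```text
time: 8.3
eef_pos: [0.5463, -0.0976, 0.1966]
tcp_rot: [0.774, -0.633, 0.0, -0.0]
contact_force: [0.1, -0.3, -0.7]
opening: 0.091
```

Run:
```python
from h import *
from plant import ctrl
c=ctrl.read_camera("wrist"); pickle.dump(c,open("w4.pkl","wb")); s=ctrl.get_state(); pickle.dump(s,open("s4.pkl","wb"))
print({k:np.round(v,4) for k,v in s.items()}, move(s,[.5458,-.0972,.195],-78.5))
A=cv2.resize(c["frame"][60:260,180:380],(600,600),interpolation=cv2.INTER_CUBIC)
cv2.imwrite("pics/f.png",A[:,:,::-1])
```

```text
{'time': np.float64(8.35), 'qpos': array([-0.3596,  0.0307,  1.8846, -0.    ,  1.2251,  1.0105]), 'dq': array([-0.0021, -0.0021, -0.0059, -0.0011,  0.0006, -0.0016]), 'joint_efforts': array([ 2.91000e-02, -3.03784e+01, -2.91730e+01, -7.00000e-04,
        6.00000e-03,  1.00000e-04]), 'eef_pos': array([ 0.5464, -0.0976,  0.1969]), 'tcp_rot': array([ 7.744e-01, -6.327e-01,  6.000e-04, -2.000e-04]), 'contact_force': array([ 0.2584,  0.5108, -0.9855]), 'wrist_torque': array([ 0.002 , -0.0014, -0.049 ]), 'opening': np.float64(0.0918)} (array([-0.0006,  0.0005,  0.0019]), array([-0.06, -0.04, -0.  ]))
```

View pics/f.png

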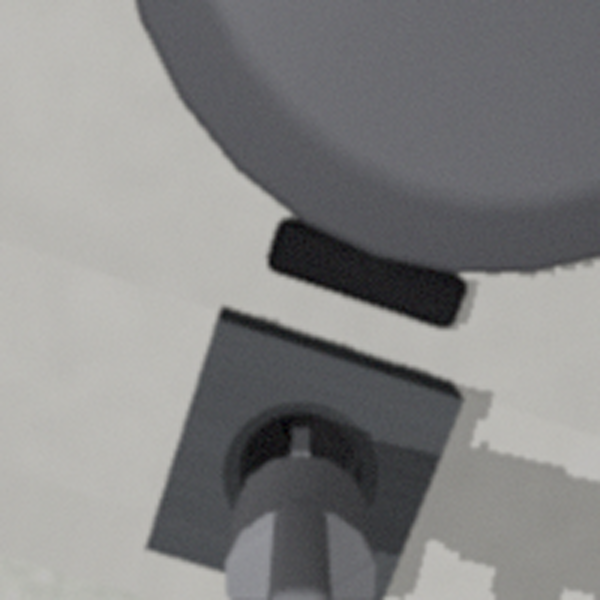

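Blade tip (300,427) sits centred across the hole (chamfer 222–378, top edge at row 402). Now checking the fore-aft alignment.

Run:
```python
from h import *
c=pickle.load(open("w4.pkl","rb")); s=pickle.load(open("s4.pkl","rb")); Ri=R.from_quat(s["tcp_rot"]).inv()
f=lambda x,y,z: Ri.apply(onz(c,180+x/3,60+y/3,z)-s["eef_pos"])*1e3
print("blade tip",f(300,426,s["eef_pos"][2]-.058),"hole top",f(300,402,.128),"L",f(222,470,.128),"R",f(379,470,.128))
for x,y in ((221,318),(462,400),(148,548)): print(f(x,y,.128))
```

```text
blade tip [  0.49601274 -12.54876241  58.01353807] hole top [  0.50833062 -15.32395724  68.88000531] L [-19.20673043   2.54343044  68.84759327] R [20.48554254  2.56014986 68.87514132]
[-18.46882649 -36.30736973  68.88881107]
[ 40.49641    -15.82141477  68.90829751]
[-38.97657696  24.1050507   68.81127261]
```

step_arm(gripper=[1,1,1,1,1,1], linear=[[0,0.0018,0],[0,0.0018,0.004],[0,0.0018,0.008],[0,0.0018,0.012],[0,0.0018,0.016],[0,0.0018,0.016]], delta_rot=[[0,0,0],[0,0,0],[0,0,0],[0,0,0],[0,0,0],[0,0,0]])

```text
time: 9.1
eef_pos: [0.5443, -0.0978, 0.1795]
tcp_rot: [0.774, -0.633, -0.0, 0.0]
contact_force: [-0.3, -0.6, -1.8]
opening: 0.091
```

step_arm(gripper=[1,1,1,1,1], linear=[[0,0,0.004],[0,0,0.008],[0,0,0.012],[0,0,0.014],[0,0,0.014]], delta_rot=[[0,0,0],[0,0,0],[0,0,0],[0,0,0],[0,0,0]])

```text
time: 9.72
eef_pos: [0.5444, -0.0978, 0.1659]
tcp_rot: [0.774, -0.633, -0.0, 0.0]
contact_force: [0.6, 0.1, -2.0]
opening: 0.093
```

step_arm(gripper=[1,1,1,1,1,1], linear=[[0,0,0.002],[0,0,0.004],[0,0,0.005],[0,0,0.006],[0,0,0.007],[0,0,0.007]], delta_rot=[[0,0,0],[0,0,0],[0,0,0],[0,0,0],[0,0,0],[0,0,0]])

```text
time: 10.48
eef_pos: [0.5445, -0.0979, 0.159]
tcp_rot: [0.774, -0.633, -0.0, 0.0]
contact_force: [0.5, -0.2, -0.6]
opening: 0.093
```

Run:
```python
from plant import ctrl; import numpy as np
s=ctrl.get_state(); print({k:np.round(s[k],4) for k in ("eef_pos","contact_force","wrist_torque","qpos")})
```

```text
{'eef_pos': array([ 0.5445, -0.0979,  0.159 ]), 'contact_force': array([ 0.5372, -0.1719, -0.6125]), 'wrist_torque': array([-0.0095, -0.0182,  0.0068]), 'qpos': array([-0.3612,  0.0643,  1.9218,  0.    ,  1.1557,  1.0087])}
```

step_arm(gripper=[1,1,1,1], linear=[[0,0,0.0005],[0,0,0.001],[0,0,0.0015],[0,0,0.0015]], delta_rot=[[0,0,0],[0,0,0],[0,0,0],[0,0,0]])

```text
time: 10.98
eef_pos: [0.5447, -0.098, 0.1581]
tcp_rot: [0.774, -0.633, 0.0, -0.0]
contact_force: [-1.2, 0.3, 1.0]
opening: 0.091
```

step_arm(gripper=[1,1,1], linear=[[0,0,0.0007],[0,0,0.001],[0,0,0.001]], delta_rot=[[0,0,0],[0,0,0],[0,0,0]])

```text
time: 11.35
eef_pos: [0.5451, -0.0981, 0.158]
tcp_rot: [0.774, -0.633, 0.001, -0.0]
contact_force: [-0.7, 0.6, 5.1]
opening: 0.09
```

step_arm(gripper=[1,1,1,1,1,1,1,1,1], linear=[[-0.0001,0,0],[-0.0002,0,0],[-0.0003,0.0001,0],[-0.0004,0.0001,0],[-0.0005,0.0001,0],[-0.0006,0.0002,0],[-0.0007,0.0002,0],[-0.0008,0.0002,0],[-0.0008,0.0002,0]], delta_rot=[[0,0,-2.5],[0,0,-5],[0,0,-7.5],[0,0,-10],[0,0,-12.5],[0,0,-15],[0,0,-17.5],[0,0,-20],[0,0,-20]])

```text
time: 12.48
eef_pos: [0.5449, -0.0975, 0.1578]
tcp_rot: [0.872, -0.489, 0.001, -0.0]
contact_force: [0.0, 0.7, 6.1]
opening: 0.09
```

```bash
cat > st.py <<'E'
from plant import ctrl; import numpy as np
from scipy.spatial.transform import Rotation as R
s=ctrl.get_state(); x=R.from_quat(s["tcp_rot"]).as_matrix()[:,0]; print({k:np.round(s[k],4) for k in ("time","eef_pos","contact_force","wrist_torque")}, "yaw",np.degrees(np.arctan2(x[1],x[0])),"q6",s["qpos"][5])
E
python3 st.py
```

```text
{'time': np.float64(12.475), 'eef_pos': array([ 0.5449, -0.0975,  0.1578]), 'contact_force': array([0.0234, 0.6712, 6.1435]), 'wrist_torque': array([-0.1007,  0.1629, -0.0574])} yaw -58.52556405755574 q6 0.6613177036949259
```

step_arm(gripper=[1,1,1,1,1,1,1,1,1], linear=[[-0.0001,0,0],[-0.0002,0,0],[-0.0003,0.0001,0],[-0.0004,0.0001,0],[-0.0005,0.0001,0],[-0.0006,0.0002,0],[-0.0007,0.0002,0],[-0.0008,0.0002,0],[-0.0008,0.0002,0]], delta_rot=[[0,0,-2.5],[0,0,-5],[0,0,-7.5],[0,0,-10],[0,0,-12.5],[0,0,-15],[0,0,-17.5],[0,0,-20],[0,0,-20]])

```text
time: 13.6
eef_pos: [0.5431, -0.0964, 0.1555]
tcp_rot: [0.944, -0.33, -0.001, -0.0]
contact_force: [-0.8, -0.1, -2.3]
opening: 0.094
```

```bash
python3 st.py
```

```text
{'time': np.float64(13.6), 'eef_pos': array([ 0.5431, -0.0964,  0.1555]), 'contact_force': array([-0.76  , -0.0965, -2.3188]), 'wrist_torque': array([-0.0881, -0.0881, -0.1141])} yaw -38.573787352253504 q6 0.3135716820011908
```

Dropped into the slot (z fell 2.3 mm, the load vanished, spindle torque 0.11 Nm). Lowering it home.

step_arm(gripper=[1,1,1,1,1,1,1], linear=[[0,0,0.0015],[0,0,0.003],[0,0,0.0045],[0,0,0.006],[0,0,0.0075],[0,0,0.0085],[0,0,0.0085]], delta_rot=[[0,0,0],[0,0,0],[0,0,0],[0,0,0],[0,0,0],[0,0,0],[0,0,0]])

```text
time: 14.48
eef_pos: [0.5436, -0.0966, 0.148]
tcp_rot: [0.944, -0.33, 0.0, -0.0]
contact_force: [0.3, -0.0, 2.9]
opening: 0.09
```

```bash
python3 st.py
```

```text
{'time': np.float64(14.475), 'eef_pos': array([ 0.5436, -0.0966,  0.148 ]), 'contact_force': array([ 3.4100e-01, -6.0000e-04,  2.8907e+00]), 'wrist_torque': array([ 0.0519, -0.0408, -0.0842])} yaw -38.496139298777535 q6 0.3122840841026592
```

step_arm(gripper=[1,1,1,1], linear=[[0,0,0.0005],[0,0,0.001],[0,0,0.0015],[0,0,0.0015]], delta_rot=[[0,0,0],[0,0,0],[0,0,0],[0,0,0]])

```text
time: 14.98
eef_pos: [0.5436, -0.0966, 0.1465]
tcp_rot: [0.944, -0.33, 0.0, 0.0]
contact_force: [-0.3, -0.0, 3.5]
opening: 0.088
```

```bash
python3 st.py
```

```text
{'time': np.float64(14.975), 'eef_pos': array([ 0.5436, -0.0966,  0.1465]), 'contact_force': array([-0.3435, -0.0091,  3.473 ]), 'wrist_torque': array([ 0.041 , -0.0635, -0.1092])} yaw -38.492980378831795 q6 0.31227816865240293
```

step_arm(gripper=[1,1,1,1], linear=[[0,0,0.0005],[0,0,0.001],[0,0,0.0015],[0,0,0.0015]], delta_rot=[[0,0,0],[0,0,0],[0,0,0],[0,0,0]])

```text
time: 15.48
eef_pos: [0.544, -0.0967, 0.1461]
tcp_rot: [0.944, -0.33, 0.001, 0.0]
contact_force: [-0.1, -0.5, 5.9]
opening: 0.088
```

```bash
python3 st.py
```

```text
{'time': np.float64(15.475), 'eef_pos': array([ 0.544 , -0.0967,  0.1461]), 'contact_force': array([-0.1172, -0.5161,  5.8687]), 'wrist_torque': array([ 0.0574,  0.1422, -0.1216])} yaw -38.48862197433173 q6 0.31225515367991813
```

Fully home (total drop 11.9 mm, 5.9 N). Turning clockwise now.

step_arm(gripper=[1,1,1,1,1,1,1,1,1,1,1,1], linear=[[0.0002,0,-0.0003],[0.0003,0,-0.0005],[0.0005,0,-0.0005],[0.0007,0,-0.0005],[0.0009,0,-0.0005],[0.001,0.0001,-0.0005],[0.0012,0.0001,-0.0005],[0.0014,0.0002,-0.0005],[0.0015,0.0003,-0.0005],[0.0017,0.0004,-0.0005],[0.0018,0.0005,-0.0005],[0.0018,0.0005,-0.0005]], delta_rot=[[0,0,4],[0,0,8],[0,0,12],[0,0,16],[0,0,20],[0,0,24],[0,0,28],[0,0,32],[0,0,36],[0,0,40],[0,0,44],[0,0,44]])

```text
time: 16.98
eef_pos: [0.5448, -0.0982, 0.1461]
tcp_rot: [0.752, -0.659, 0.0, 0.0]
contact_force: [-0.8, 0.3, 5.7]
opening: 0.092
```

```bash
python3 st.py
```

```text
{'time': np.float64(16.975), 'eef_pos': array([ 0.5448, -0.0982,  0.1461]), 'contact_force': array([-0.7789,  0.3487,  5.701 ]), 'wrist_torque': array([0.0598, 0.1329, 0.0026])} yaw -82.42137798636877 q6 1.077251696717477
```

```bash
python3 - <<'E'
from h import *
from plant import ctrl
c=ctrl.read_camera("wrist"); pickle.dump(c,open("w5.pkl","wb"))
cv2.imwrite("pics/g.png",cv2.resize(c["frame"][130:330,180:380],(600,600),interpolation=cv2.INTER_CUBIC)[:,:,::-1])
E
python3 st.py
```

```text
{'time': np.float64(17.025), 'eef_pos': array([ 0.5449, -0.0982,  0.1461]), 'contact_force': array([-0.6826, -0.3692,  5.9248]), 'wrist_torque': array([0.0457, 0.1283, 0.0127])} yaw -82.40220128204437 q6 1.076903585322847
```

View pics/g.png

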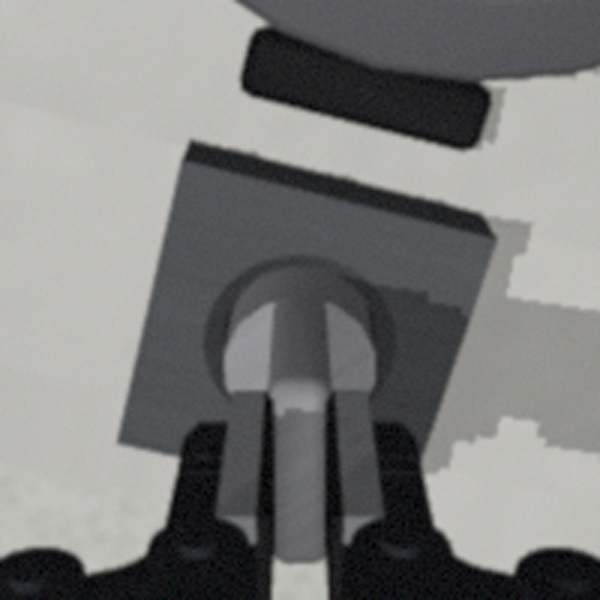

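Key seated in the bore, bow (300,480) squarely in the pads, so it turned with the gripper. Continuing slowly to the stop.

step_arm(gripper=[1,1,1,1,1], linear=[[0.0001,0,0],[0.0002,0,0],[0.0003,0,0],[0.0004,0,0],[0.0004,0,0]], delta_rot=[[0,0,2.5],[0,0,5],[0,0,7.5],[0,0,9],[0,0,9]])

```text
time: 17.65
eef_pos: [0.5449, -0.0986, 0.146]
tcp_rot: [-0.698, 0.716, -0.0, -0.0]
contact_force: [-0.9, 0.6, 5.3]
opening: 0.089
```

```bash
python3 st.py
```

```text
{'time': np.float64(17.65), 'eef_pos': array([ 0.5449, -0.0986,  0.146 ]), 'contact_force': array([-0.9176,  0.6004,  5.3081]), 'wrist_torque': array([-0.0157,  0.1232,  0.0275])} yaw -91.39288856666813 q6 1.2331548470591858
```

step_arm(gripper=[1,1,1], linear=[[0,0,0],[0.0001,0,0],[0.0001,0,0]], delta_rot=[[0,0,1.5],[0,0,3],[0,0,3]])

```text
time: 18.02
eef_pos: [0.5449, -0.0987, 0.146]
tcp_rot: [-0.679, 0.734, -0.0, -0.0]
contact_force: [0.1, -0.3, 4.6]
opening: 0.093
```

```bash
python3 st.py
```

```text
{'time': np.float64(18.025), 'eef_pos': array([ 0.5449, -0.0987,  0.146 ]), 'contact_force': array([ 0.0706, -0.2654,  4.6273]), 'wrist_torque': array([-0.0023,  0.1276,  0.0659])} yaw -94.39257070039471 q6 1.2853534318889277
```

step_arm(gripper=[1,1,1], linear=[[0,0,0],[0,0,0],[0,0,0]], delta_rot=[[0,0,1],[0,0,1.5],[0,0,1.5]])

```text
time: 18.4
eef_pos: [0.5449, -0.0987, 0.1461]
tcp_rot: [-0.67, 0.742, -0.0, -0.0]
contact_force: [-0.4, 0.8, 5.7]
opening: 0.094
```

```bash
python3 st.py
```

```text
{'time': np.float64(18.4), 'eef_pos': array([ 0.5449, -0.0987,  0.1461]), 'contact_force': array([-0.4046,  0.7806,  5.687 ]), 'wrist_torque': array([0.0582, 0.1454, 0.1565])} yaw -95.87886763152312 q6 1.3113636613464503
```

step_arm(gripper=[1,1], linear=[[0,0,0],[0,0,0]], delta_rot=[[0,0,0.7],[0,0,0.7]])

```text
time: 18.65
eef_pos: [0.5449, -0.0987, 0.1461]
tcp_rot: [-0.665, 0.747, -0.0, -0.0]
contact_force: [-0.4, 0.3, 5.4]
opening: 0.089
```

```bash
python3 st.py
```

```text
{'time': np.float64(18.65), 'eef_pos': array([ 0.5449, -0.0987,  0.1461]), 'contact_force': array([-0.4005,  0.2858,  5.4208]), 'wrist_torque': array([-0.0417,  0.138 ,  0.0784])} yaw -96.58183053900922 q6 1.3236091754849741
```

```bash
cat > av.py <<'E'
from plant import ctrl; import numpy as np
from scipy.spatial.transform import Rotation as R
T=[];F=[]
for i in range(8):
    ctrl.read_camera("top"); s=ctrl.get_state(); T.append(s["wrist_torque"][2]); F.append(s["contact_force"])
x=R.from_quat(s["tcp_rot"]).as_matrix()[:,0]; print(np.round(T,3),"mean",np.mean(T),np.mean(F,0),np.round(s["eef_pos"],4),"yaw",np.degrees(np.arctan2(x[1],x[0])),s["time"])
E
python3 av.py
```

```text
[0.091 0.082 0.09  0.11  0.121 0.124 0.067 0.124] mean 0.10088131129976562 [-0.26827656 -0.09937108  5.47671511] [ 0.5449 -0.0987  0.1461] yaw -96.57768873889347 19.05
```

step_arm(gripper=[1,1], linear=[[0,0,0],[0,0,0]], delta_rot=[[0,0,0.8],[0,0,0.8]])

```text
time: 19.3
eef_pos: [0.5449, -0.0987, 0.1461]
tcp_rot: [-0.66, 0.751, -0.0, -0.0]
contact_force: [0.1, -0.1, 4.0]
opening: 0.093
```

```bash
python3 av.py
```

```text
[0.021 0.125 0.073 0.083 0.112 0.075 0.053 0.118] mean 0.08263162457011618 [-0.49248311  0.04324391  5.20226804] [ 0.5449 -0.0987  0.146 ] yaw -97.3783789143957 19.7
```

step_arm(gripper=[1,1], linear=[[0,0,0],[0,0,0]], delta_rot=[[0,0,1],[0,0,1]])

```text
time: 19.95
eef_pos: [0.5449, -0.0987, 0.1461]
tcp_rot: [-0.654, 0.757, -0.0, -0.0]
contact_force: [-1.5, 0.2, 5.0]
opening: 0.089
```

```bash
python3 av.py
```

```text
[0.252 0.182 0.177 0.22  0.188 0.16  0.216 0.217] mean 0.20144906655809952 [-0.47006506  0.22167608  5.12477684] [ 0.5449 -0.0987  0.1461] yaw -98.34482361134577 20.35
```

step_arm(gripper=[1,1], linear=[[0,0,0],[0,0,0]], delta_rot=[[0,0,0.8],[0,0,0.8]])

```text
time: 20.6
eef_pos: [0.5449, -0.0987, 0.1461]
tcp_rot: [-0.649, 0.761, -0.0, -0.0]
contact_force: [-0.4, -0.1, 4.4]
opening: 0.091
```

```bash
python3 av.py
```

```text
[0.392 0.339 0.368 0.281 0.36  0.35  0.322 0.351] mean 0.3452782886113711 [-0.70751958  0.33501631  5.10437634] [ 0.5449 -0.0987  0.146 ] yaw -99.10301532452677 21.0
```

Stop found (torque rising steeply, 0.2 → 0.35 Nm at the limit). Backing off at once.

step_arm(gripper=[1,1], linear=[[0,0,0],[0,0,0]], delta_rot=[[0,0,-1.2],[0,0,-1.2]])

```text
time: 21.25
eef_pos: [0.5449, -0.0987, 0.1461]
tcp_rot: [-0.656, 0.754, -0.0, -0.0]
contact_force: [-0.1, -0.3, 5.6]
opening: 0.089
```

```bash
python3 av.py
```

```text
[0.153 0.179 0.091 0.13  0.161 0.114 0.156 0.137] mean 0.1400881721308565 [-0.59033273  0.18432754  5.19699284] [ 0.5448 -0.0987  0.146 ] yaw -97.95998178586996 21.65
```

step_arm(gripper=[1,1,0.8,0.6,0.4,0.2,0,0,0], linear=[[0,0,-0.0003],[0,0,-0.0005],[0,0,-0.0005],[0,0,-0.0005],[0,0,-0.0005],[0,0,-0.0005],[0,0,-0.0005],[0,0,-0.0005],[0,0,-0.0005]], delta_rot=[[0,0,-0.3],[0,0,-0.3],[0,0,-0.3],[0,0,-0.3],[0,0,-0.3],[0,0,-0.3],[0,0,-0.3],[0,0,-0.3],[0,0,-0.3]])

```text
time: 22.78
eef_pos: [0.5448, -0.0986, 0.1462]
tcp_rot: [-0.657, 0.754, -0.0, 0.0]
contact_force: [-0.1, 0.3, 0.7]
opening: 0.5
```

step_arm(gripper=[0,0,0,0,0,0,0,0,0], linear=[[0,0,-0.005],[0,0,-0.015],[0,0,-0.03],[0,0,-0.05],[0,0,-0.07],[0,0,-0.09],[0,0,-0.11],[0,0.03,-0.12],[0,0.03,-0.12]], delta_rot=[[0,0,0],[0,0,0],[0,0,0],[0,0,0],[0,0,0],[0,0,0],[0,0,0],[0,0,0],[0,0,0]])

```text
time: 23.9
eef_pos: [0.5149, -0.0945, 0.2681]
tcp_rot: [-0.657, 0.754, -0.001, 0.001]
contact_force: [1.0, -0.3, 0.2]
opening: 0.506
```

```bash
python3 - <<'E'
from h import *
from plant import ctrl
c=ctrl.read_camera("wrist"); pickle.dump(c,open("w6.pkl","wb")); t=ctrl.read_camera("scene"); pickle.dump(t,open("t6.pkl","wb"))
A=cv2.resize(c["frame"][40:240,180:380],(400,400),interpolation=cv2.INTER_CUBIC); B=cv2.resize(t["frame"],(400,300)); C=np.zeros((400,400,3),np.uint8); C[:300]=B
cv2.imwrite("pics/h.png",np.hstack([A,C])[:,:,::-1])
E
python3 st.py
```

```text
{'time': np.float64(24.0), 'eef_pos': array([ 0.5153, -0.0946,  0.2665]), 'contact_force': array([-0.117 ,  0.4185,  0.3181]), 'wrist_torque': array([0.0486, 0.0043, 0.0542])} yaw -97.80405878974445 q6 1.3316364264578746
```

View pics/h.png

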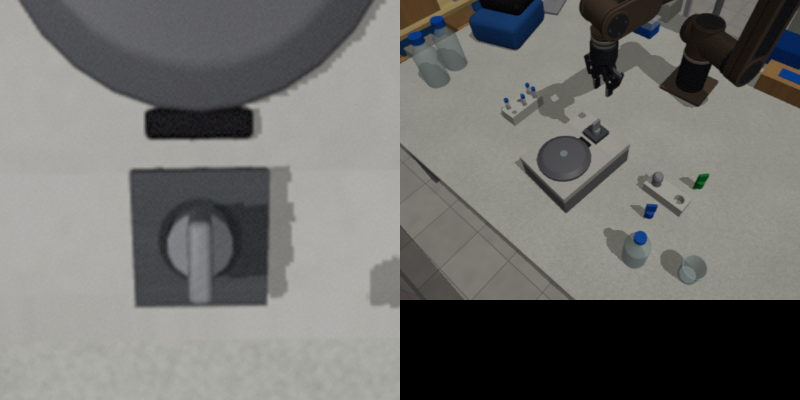

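The key stands released at (200,260) in the wrist crop, its bow parallel to the plate's edges. The bystanders and look-alikes sit where they were. Handing in.

```bash
python3 -c "
from plant import ctrl
print(ctrl.sign_off())"
```

```text
the job is handed in; nothing more can be done
None
```

I released the lid lock with the steel key and handed the job in at about 24 s. The key is standing at its clockwise stop with the gripper clear. The sign-off itself gives no verdict.

- **Search and seating:** I searched at about 5–6 N, sweeping one way only. The key found the slot on that first sweep, so no back-and-forth was needed. It dropped 11.9 mm from the spindle face, against the 12 mm slot depth, and seated with about 6 N on it.
- **Turn:** Clockwise the twist stayed near 0.1 Nm, then rose steeply at the stop.
- **Twist limit:** My last step to the stop reached a mean of 0.345 Nm. Single noisy readings went up to 0.39, right at the 0.35 Nm limit. I backed off at once to 0.14 Nm before letting go. This is the one check that came out borderline.
- **Final picture:** The key is deep in the bore, and its bow is parallel to the plate's edges to within about a degree by eye. The driver, stand, bottle, beaker, rack and the blue and green look-alikes appear where they were at the start.

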